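# Fit the tube plate onto the bench mixer

### The job

Fit the aluminium tube plate on the bench mixer: lower it by its blue hub over the central shaft and the drive pin, turning it gently until the pin finds one of its holes and the plate sits fully home on the flange. Then put the black hold-down knob over the end of the shaft so that it rests on the hub, and let go. Do not ram or drop anything onto the drive and leave the other things on the bench where they are.

Things in the scene. Friction and masses are not known exactly. Their poses are not given: they have to be found in the camera images.
- mixer: White bench mixer, fixed box 200 x 220 mm, deck 80 mm above the bench, on the robot's left, some yaw. Origin: centre of underside. On the deck a vertical steel drive spindle on the origin's axis: round flange (diameter 80, top 90 above the bench), central shaft, one brass drive pin. Force of plate or knob on it, or of knob on plate, must stay below 60 N.
- seat (a point): Point on the spindle axis on the flange's top face, z up. The brass drive pin: diameter 7 mm, round end, upright, axis 32 mm from the spindle axis in a direction that no reading gives (see it or feel for it), top 12 mm above this point; a plate not lined up with it stops 12 mm too high. The spindle stays put unless forced round (0.4 N m of friction).
- shaft_end (a point): Centre of the upper end of the mixer's central shaft, 62 mm above the seat, z up. The shaft has diameter 16 mm, its last 7 mm tapering to diameter 9 mm. With the plate home it stands 17 mm out of the plate's hub.
- plate: Loose plate, about 0.4 kg, flat on the bench at right: aluminium 110 x 110 x 10 mm; on its centre a blue hub 40 x 40 mm, sides parallel, 10 to 45 mm above the underside: grasp it. Origin: centre of underside, x, y along the sides. Bore 17.5 mm right through. Four 10 mm pin holes, 32 mm from centre on the +x, +y, -x, -y axes, any takes the pin. Yellow dots are only marks.
- knob: Loose black square hold-down knob, orange dot on top, 34 x 34 x 34 mm, 80 g, upright in one of three places at far right. Origin: centre of underside, x, y along its sides. Blind bore from below, diameter 19 mm, 24 mm deep: slips loosely over the shaft and rests on the hub, its underside 45 mm above the plate's underside.
- jar: Bystander: small white jar with a red cap, diameter 36 mm, 46 mm high, in the knob's row. Origin: centre of the underside.
- collar: Bystander: loose steel ring, outer diameter 36 mm, 26 mm high, in the knob's row. Origin: centre of the underside.
- rack: Bystander: green tube rack with capped tubes, 90 x 170 mm, 84 mm high with the tubes. Origin: centre of the underside.
- bottle: Bystander: amber bottle, diameter 66 mm, 150 mm high. Origin: centre of the underside.
- beaker: Bystander: glass beaker, diameter 64 mm, 70 mm high. Origin: centre of the underside.
- tipbox: Bystander: blue pipette tip box, 80 x 120 mm, 55 mm high. Origin: centre of the underside.
Not all that is in view belongs to the job. What is meant by the knob is not green, and is the larger of those in its own colour.

How it is judged:
By the outcome, as a careful person would: the job done as asked, in the order asked, and still so for the second after the job is handed in, with the robot touching nothing.
It also fails if it takes over 72 s, if anything falls off the work surface, if the arm or the gripper's body presses on something with over 40 N, if the wrist force passes 120 N, or if a joint passes its speed limit or range.

### The arm

A 6-joint arm with a two-finger parallel gripper is mounted at the origin on the work surface. World frame = base frame: x ahead of the robot, y to its left, z up, the work surface at z = 0. Lengths are in m, angles in rad, forces in N, time in s.
With the tool pointing down it reaches from about 0.275 to 0.825 m from the base axis. Payload 5.2 kg.
Tool frame: the origin (TCP) lies on the centre line of the jaws, within the pads' length; the fingertips stand 11 mm ahead of it and the grasp point (between the pads) lies 8 mm behind it; z points along the fingers, y is the direction in which the jaws open and shut (so a half turn about z gives the same grasp; the last joint's range is limited). The gripper opens to 93 mm and grips with 3 to 60 N. Pads are 15 mm wide; open, the fingers measure 128 mm over their backs; the gripper's body (75 mm by 188 mm) begins 65 mm behind the grasp point.
Start: joints at [-1.334, 0.259, 1.535, -0, 1.348, -0.203], TCP at [0.234, -0.498, 0.19] pointing down, gripper open.
Joint ranges: [-3.14, 3.14], [-0.91, 2.08], [0.19, 2.58], [-1.22, 4.36], [0.22, 2.71], [-3.12, 3.12]. Speed limits (rad/s): [2.57, 2.57, 3.14, 3.14, 3.14, 3.14].

### API

Orientations are given as a unit quaternion [w, x, y, z].
In Python, from cell import manip gives the robot as it stands.
- The arm moves only by the shell command python3 -m pendant 'ROWS' [FORCE]. ROWS is JSON, a list that holds one entry, the list of rows, each a list of 7 numbers: the shift along the tool's x, y, z each as a share of 0.2 m, from -1 to 1, then the turn, a rotation vector about the tool's x, y, z each as a share of 30 degrees, from -1 to 1, then the finger opening in mm, from 0 to 93. In form: [[[x, y, z, wx, wy, wz, claw], ...]]. A call has 1 to 10 rows; each row shifts and turns the commanded pose from where the row before left it, along the tool's axes as they then stand; what a row does not reach is not made up. A row lasts 1/10 s, in which the tool goes at most 50 mm and 8.59 degrees, less where a joint would pass 70% of its speed; a pose out of reach is approached as far as the arm can. A call with a number of a shift or a turn outside -1 to 1 is refused whole. A call with a gripper value outside its range is refused whole. The fingers move at their own pace and stop on an object; FORCE is the grip in N (left out, the last holds). Time passes only in rows, so rows that do not move let the fingers close. It gives the time, the measured TCP pose, the force and the opening at its end, in the units of the state.
- manip.sense(): the state, without advancing time (a new reading comes with each control period).
- manip.read_camera(name): name is "side" or "top" or "wrist"; returns a dict with "img" (420x560x3 uint8, red, green, blue), "fx", "fy", "cx", "cy" (pixels), "view" (4x4, takes a point from world to camera coordinates); the wrist camera has in their place "mount" (4x4, takes a point from camera to tool coordinates, whose origin is the TCP and whose axes are the flange's). Camera axes: x right, y up, looking along -z (the intrinsics and any distortion apply to the point x, -y, -z); pixel columns grow to the right and rows downward; lengths in m; the calibration is good to about 2 mm. A picture is of the moment at which its call begins: read the wrist's pose just before it. There is no depth.
- manip.hand_in(): hands the job in, once; it reports no verdict.
Trained networks look in a picture, given as the dict that the camera call returned (one of the last four; its "shot" number tells which), for a name from the list of things; names that differ only in an ending like _2 or _b are one class to them, and where a whole thing is asked for, a point or a joint stands for the part that bears it (a point fixed in the world has none). Each returns a list of dicts, best first, with "p" (0 to 1); they miss things now and then, are a little off and sometimes report something else, mostly with a low value. They report only what shows in the picture. A call takes as long as a camera call. They do not tell look-alikes from the thing itself.
- manip.recognise(picture, query): "bbox" ([left, top, width, height] in pixels, round what is visible of it).
- manip.trace(picture, query): "mask" (420x560 bool, what is visible of it) and "bbox" ([left, top, width, height] in pixels, round what is visible of it).
- manip.landmark_of(picture, query): "location" ([column, row] in pixels: a listed point, or the origin of a listed thing).
The state is a dict: "t": time; "joint_pos": joint angles; "qd": joint speeds; "joint_efforts": joint torques, N m; "ee_pos": TCP position; "orientation": TCP orientation; "wrist_force": force on the tool from outside, world axes, zero at the start; "wrist_torque": the same for the moment, N m; "opening": opening from 0.0 (shut) to 1.0 (fully open).
Only numpy, scipy, OpenCV 4.12 (cv2) and the standard library are available. Lean on these libraries where they do the work, as an engineer would, in place of code of your own. Each camera call takes 0.05 s, during which the arm holds its last target.

## Working session

There is one attempt and no reset: what is moved stays moved. The work goes in short steps, Python scripts to look and compute and a shell command to move; the robot and the scene stay as the last step left them, time stands still between calls to the robot, and variables do not carry over. Pictures are saved under pics/ and viewed, and the job is handed in when it is done.

```bash
ls; mkdir -p pics
cat > h.py <<'E'
import numpy as np, cv2
from cell import manip
from scipy.spatial.transform import Rotation as R
def save(d,n): cv2.imwrite(f'pics/{n}.png',cv2.cvtColor(d['img'],cv2.COLOR_RGB2BGR))
def Tcp(s=None):
    s=s or manip.sense(); q=s['orientation']; T=np.eye(4)
    T[:3,:3]=R.from_quat([q[1],q[2],q[3],q[0]]).as_matrix(); T[:3,3]=s['ee_pos']; return T
def c2w(d,T=None):
    return np.linalg.inv(np.array(d['view'])) if 'view' in d else T@np.array(d['mount'])
def ray(d,px,M):
    v=np.array([(px[0]-d['cx'])/d['fx'],-(px[1]-d['cy'])/d['fy'],-1.]); 
    return M[:3,3],M[:3,:3]@v
def onz(d,px,z,M):
    o,v=ray(d,px,M); return o+v*(z-o[2])/v[2]
def proj(d,p,M):
    c=np.linalg.inv(M)@np.r_[p,1]; return np.array([d['cx']+d['fx']*c[0]/-c[2], d['cy']-d['fy']*c[1]/-c[2]])
E
python3 - <<'E'
from h import *
s=manip.sense();print(s)
for n in ['side','top','wrist']:
    d=manip.read_camera(n);save(d,n+'0');print(n,{k:v for k,v in d.items() if k!='img'})
    for q in ['mixer','seat','shaft_end','plate','knob','jar','collar']:
        r=manip.landmark_of(d,q)
        print(q,[(np.round(x['location'],1),round(x['p'],2)) for x in r])
E
```

```text
pics
{'t': 0.0, 'joint_pos': array([-1.33375675e+00,  2.59348263e-01,  1.53608427e+00,  3.23912130e-05,
        1.34797321e+00, -2.02795959e-01]), 'qd': array([ 8.89896109e-05,  1.04815759e-03,  3.74999019e-04,  7.33611318e-04,
       -1.07568718e-03, -7.02329541e-04]), 'joint_efforts': array([ 3.32352693e-04, -4.37305748e+01, -2.83997476e+01,  7.19722593e-02,
        4.14389314e-02, -1.57699342e-04]), 'ee_pos': array([ 0.23407857, -0.49705158,  0.18951443]), 'orientation': array([-9.06681872e-04,  9.75915774e-01,  2.18145778e-01,  2.68721092e-07]), 'wrist_force': array([0.15219287, 0.58581006, 0.53910822]), 'wrist_torque': array([-0.01251662,  0.00820955, -0.00896692]), 'opening': 1.000580517747157}
side {'fx': 492.3838170079893, 'fy': 492.3838170079893, 'cx': 276.83127894260207, 'cy': 220.64071876656735, 'view': array([[ 0.98785155, -0.15511469, -0.00942064, -0.52248675],
       [ 0.09920496,  0.58280564,  0.8065333 , -0.17051648],
       [-0.11961476, -0.79766974,  0.5911136 , -1.21476053],
       [ 0.        ,  0.        ,  0.        ,  1.        ]]), 'shot': 1}
mixer [(array([27
[... 939 characters left out ...]
array([449.1, 238. ]), 0.55), (array([418.4, 225.8]), 0.49)]
jar [(array([417.4, 255.5]), 0.56), (array([116.4, 244.5]), 0.19)]
collar [(array([418.1, 194.9]), 0.43)]
wrist {'fx': 356.7881173049202, 'fy': 356.7881173049202, 'cx': 278.5328565138864, 'cy': 213.41097547907606, 'mount': array([[ 1.95201316e-04,  9.55325862e-01,  2.95554493e-01,
         8.37904565e-02],
       [ 9.99999981e-01, -1.80613010e-04, -7.66594085e-05,
        -3.29134474e-04],
       [-1.98537288e-05,  2.95554502e-01, -9.55325879e-01,
        -1.94428698e-01],
       [ 0.00000000e+00,  0.00000000e+00,  0.00000000e+00,
         1.00000000e+00]]), 'shot': 3}
mixer []
seat []
shaft_end []
plate []
knob []
jar []
collar []
```

View pics/side0.png

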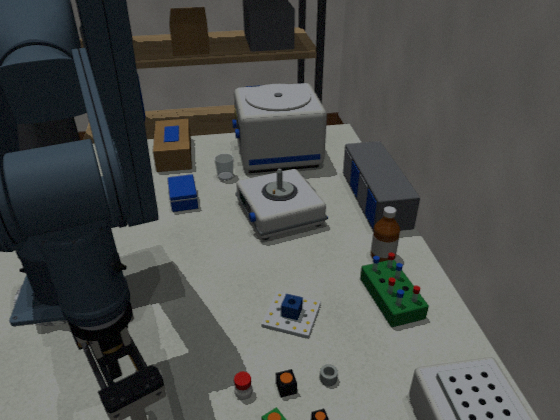

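View pics/top0.png

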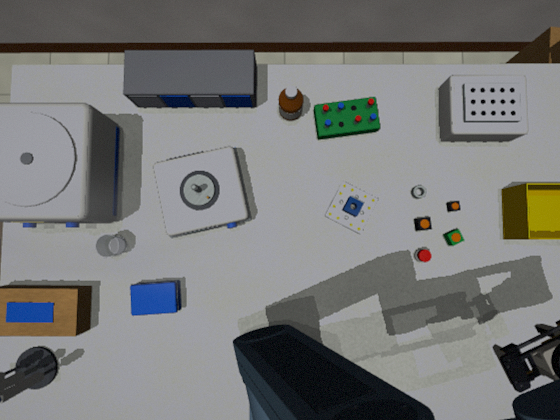

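View pics/wrist0.png

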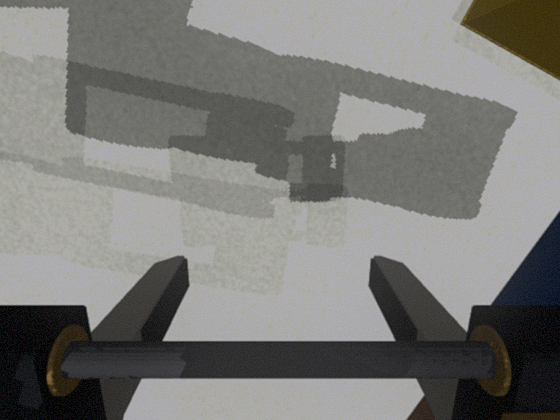

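Top view: plate at (352,207) with a blue hub. The large black knob is at (423,223), between the jar (424,255) and the collar (418,190). The smaller black one at (454,206) and the green one at (454,237) are decoys. The spindle is at (199,188).

Run:
```python
from h import *
d=manip.read_camera('top');M=c2w(d);e=manip.read_camera('side');N=c2w(e)
print('plate hub top',onz(d,(353,206),.045,M), onz(e,(292,300),.045,N))
print('knob top',onz(d,(422.5,223.5),.034,M), onz(e,(286,378),.034,N))
print('shaft end',onz(d,(194,184),.152,M),onz(e,(279.5,172),.152,N),'flange',onz(d,(199,189),.09,M))
for nm,c in [('d',d)]:
  r=manip.trace(d,'mixer')[0]; print(r['p'],r['bbox'],cv2.minAreaRect(np.argwhere(r['mask'])[:,::-1].astype(np.float32)))
img=d['img']
def crop(im,x,y,w,k,n): cv2.imwrite('pics/'+n+'.png',cv2.cvtColor(cv2.resize(im[y:y+w,x:x+w],None,fx=k,fy=k,interpolation=cv2.INTER_CUBIC),cv2.COLOR_RGB2BGR))
crop(img,150,140,100,6,'ctop1'); crop(e['img'],230,150,100,6,'cside1'); crop(img,320,170,70,8,'cplate1')
print(manip.sense()['t'])
```

```text
plate hub top [ 0.53606217 -0.17256156  0.045     ] [ 0.53747028 -0.17003708  0.045     ]
knob top [ 0.49044061 -0.35963371  0.034     ] [ 0.49000307 -0.36532773  0.034     ]
shaft end [0.5798358  0.22976092 0.152     ] [0.57183888 0.2164194  0.152     ] flange [0.57525591 0.23043769 0.09      ]
0.85 [154.8, 146.6, 99.3, 89.8] ((201.67225646972656, 192.08035278320312), (81.02271270751953, 88.23542022705078), 80.31121826171875)
1.35
```

View pics/ctop1.png

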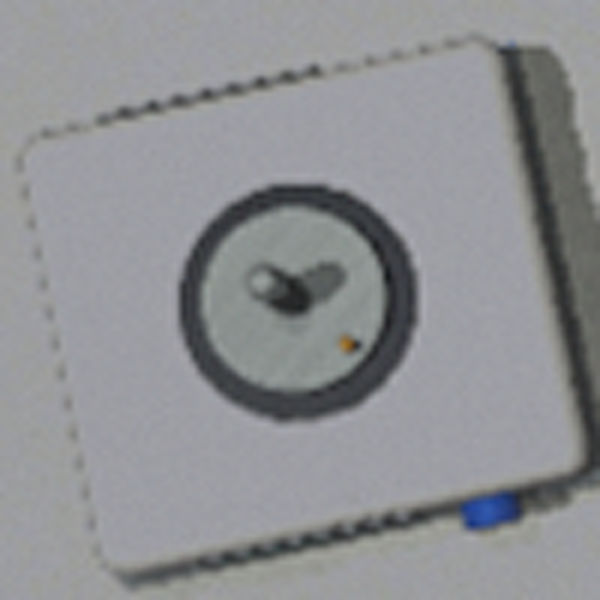

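View pics/cside1.png

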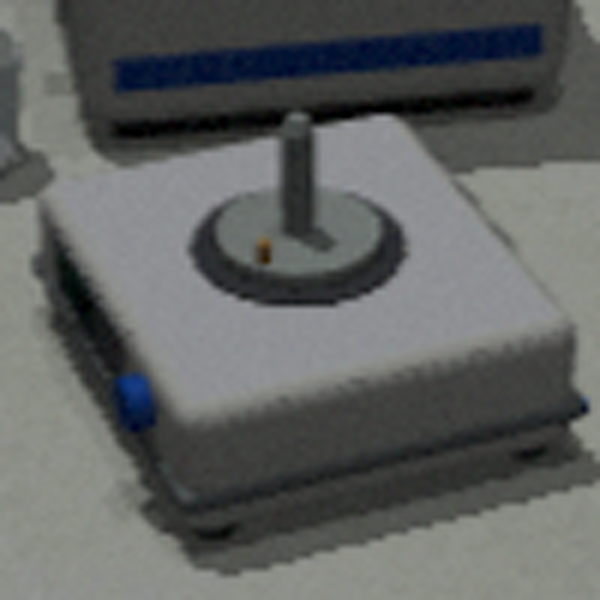

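View pics/cplate1.png

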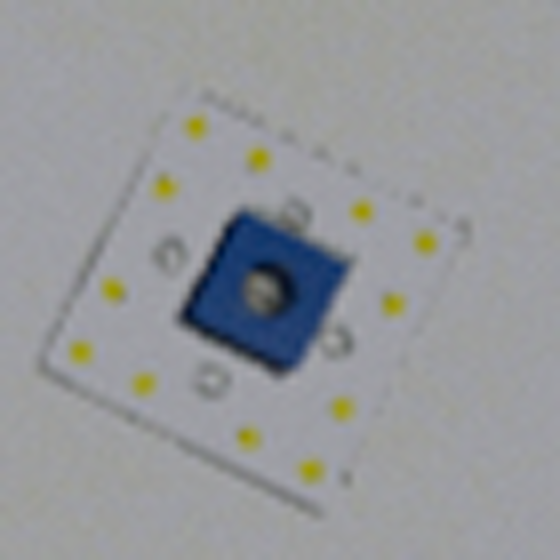

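Run:
```python
from h import *
d=manip.read_camera('top');M=c2w(d);e=manip.read_camera('side');N=c2w(e)
t=lambda x,y:(150+x/6-.4,140+y/6-.4)
u=lambda x,y:(230+x/6-.4,150+y/6-.4)
pl=lambda x,y:(320+x/8-.4,170+y/8-.4)
seat=onz(d,t(294,300),.09,M);pin=onz(d,t(347,343),.101,M);end=onz(d,t(262,279),.152,M);print('top',seat,pin,end,np.degrees(np.arctan2(*(pin-seat)[1::-1])))
seat=onz(e,u(298,234),.09,N);pin=onz(e,u(264,245),.101,N);end=onz(e,u(297,117),.152,N);print('side',seat,pin,end,np.degrees(np.arctan2(*(pin-seat)[1::-1])))
cs=[onz(d,pl(*c),.045,M) for c in [(243,211),(350,262),(285,374),(183,318)]]
print('hubtop',np.mean(cs,0)); print([np.degrees(np.arctan2(*(cs[(i+1)%4]-cs[i])[1::-1])) for i in range(4)])
cs=[onz(d,pl(*c),.005,M) for c in [(295,215),(336,341),(210,380),(170,254)]]
print('holes',np.mean(cs,0)); c=np.mean(cs,0);print([np.degrees(np.arctan2(*(k-c)[1::-1])) for k in cs],[np.linalg.norm(k-c) for k in cs])
T=Tcp();print(T)
print(manip.sense()['t'])
```

```text
top [0.57369727 0.23144116 0.09      ] [0.55404815 0.20620794 0.101     ] [0.57469575 0.23144217 0.152     ] -127.9079071683262
side [0.57267575 0.22821569 0.09      ] [0.55277895 0.20442575 0.101     ] [0.57326647 0.23228386 0.152     ] -129.90754095022928
hubtop [ 0.53607297 -0.17191107  0.045     ]
[np.float64(-115.63811040315123), np.float64(149.55013774583514), np.float64(61.13731978600726), np.float64(-29.488659811064675)]
holes [ 0.537189   -0.17411184  0.005     ]
[np.float64(-27.447005053362652), np.float64(-117.76345000524141), np.float64(152.35924279315955), np.float64(62.196921610855654)] [np.float64(0.03227108080797596), np.float64(0.03221976951864865), np.float64(0.032292871883461416), np.float64(0.032110696408905855)]
[[ 9.04836796e-01  4.25758585e-01 -1.11980129e-05  2.34204377e-01]
 [ 4.25758585e-01 -9.04836795e-01  5.33843179e-05 -4.97635085e-01]
 [ 1.25964575e-05 -5.30717453e-05 -9.99999999e-01  1.90338326e-01]
 [ 0.00000000e+00  0.00000000e+00  0.00000000e+00  1.00000000e+00]]
1.45
```

```bash
python3 -m pendant '[[[0.206,-0.082,0,0,0,0,93],[0.206,-0.082,0,0,0,0,93],[0.206,-0.082,0,0,0,0,93],[0.206,-0.082,0,0,0,0,93],[0.206,-0.082,0,0,0,0,93],[0.206,-0.082,0,0,0,0,93],[0.206,-0.082,0,0,0,0,93],[0.206,-0.082,0,0,0,0,93],[0.206,-0.082,0,0,0,0,93],[0.206,-0.082,0,0,0,0,93]]]'; python3 -m pendant '[[[0,0,0.04,0,0,-0.247,93],[0,0,0.04,0,0,-0.247,93],[0,0,0.04,0,0,-0.247,93],[0,0,0.04,0,0,-0.247,93],[0,0,0.04,0,0,-0.247,93],[0,0,0,0,0,0,93],[0,0,0,0,0,0,93]]]'
python3 - <<'E'
from h import *
T=Tcp();d=manip.read_camera('wrist');save(d,'w1');print(T);M=c2w(d,T)
for q in ['plate']:
    for r in manip.landmark_of(d,q): print(r['location'],r['p'],onz(d,r['location'],0,M))
print('expect',proj(d,[.5365,-.173,.045],M))
E
```

```text
t: 2.45
ee_pos: [0.5383, -0.1723, 0.1905]
orientation: [0.0, 0.976, 0.218, 0.0]
wrist_force: [-0.6, -0.1, -0.4]
opening: 1.002
t: 3.15
ee_pos: [0.5372, -0.1738, 0.1504]
orientation: [-0.0, 0.857, 0.515, -0.0]
wrist_force: [-0.2, -0.5, -0.9]
opening: 0.998
[[ 4.68704912e-01  8.83354787e-01 -1.59458375e-04  5.37166071e-01]
 [ 8.83354800e-01 -4.68704892e-01  1.50231362e-04 -1.73846756e-01]
 [ 5.79686724e-05 -2.11272498e-04 -9.99999976e-01  1.50426047e-01]
 [ 0.00000000e+00  0.00000000e+00  0.00000000e+00  1.00000000e+00]]
[279.0, 188.5] 0.59 [ 0.53929569 -0.17169794  0.        ]
[517.1, 50.2] 0.47 [ 0.78456325 -0.15959776  0.        ]
expect [276.94129267 203.06899907]
```

View pics/w1.png

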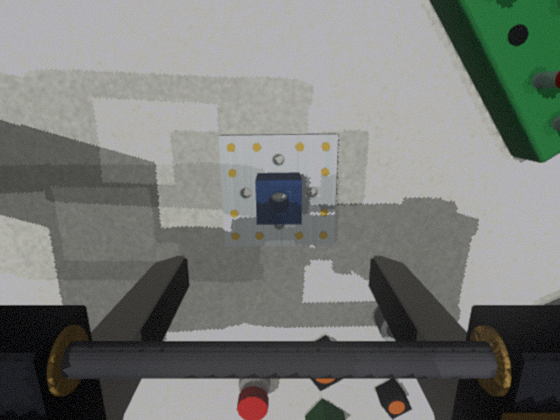

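The plate is centred at about (279,192), square in the image, with its hub bore at (279,197) and its holes at (278,159), (246,192) and (313,192).

Run:
```python
from h import *
T=Tcp();d=manip.read_camera('wrist');M=c2w(d,T)
im=cv2.cvtColor(d['img'][125:255,205:355],cv2.COLOR_RGB2BGR)
cv2.imwrite('pics/w1c.png',cv2.resize(im,None,fx=5,fy=4.6,interpolation=cv2.INTER_CUBIC))
hsv=cv2.cvtColor(d['img'],cv2.COLOR_RGB2HSV)
m=((hsv[...,0]>12)&(hsv[...,0]<35)&(hsv[...,1]>110)&(hsv[...,2]>70)).astype(np.uint8); m[:130]=0;m[250:]=0;m[:,:220]=0;m[:,345:]=0
n,l,st,c=cv2.connectedComponentsWithStats(m)
P=[onz(d,c[i],.01,M)[:2] for i in range(1,n) if st[i,4]>8]
for p in P: print(np.round((np.linalg.inv(T)@np.r_[p,0.01,1])[:2]*1000,1))
print('bore',onz(d,(279.3,197.5),.045,M))
```

```text
[ 44.9 -20.5]
[45.3 19.4]
[45.6 43.6]
[ 44.7 -44.7]
[21.6 43.6]
[ 20.5 -44.5]
[-18.5  44.1]
[-19.4 -44. ]
[-43.2 -43.6]
[-43.2 -19.6]
[-42.6  20.2]
[-42.5  44.2]
bore [ 0.54098608 -0.16987469  0.045     ]
```

View pics/w1c.png

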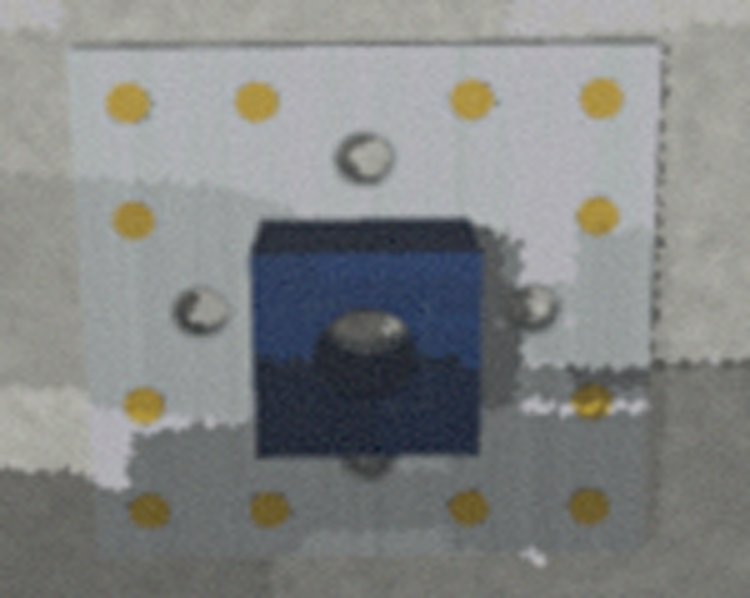

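```bash
python3 -m pendant '[[[0.006,-0.001,0.2,0,0,-0.017,93],[0,0,0.2,0,0,0,80],[0,0,0.15,0,0,0,70],[0,0,0.08,0,0,0,70],[0,0,0,0,0,0,70],[0,0,0,0,0,0,30],[0,0,0,0,0,0,30],[0,0,0,0,0,0,30],[0,0,0,0,0,0,30]]]' 40
```

```text
t: 4.2
ee_pos: [0.5382, -0.173, 0.0255]
orientation: [0.001, 0.854, 0.521, 0.001]
wrist_force: [-0.0, -0.0, -0.5]
opening: 0.453
```

```bash
python3 -m pendant '[[[0,0,0,0,0,0,30],[0,0,-0.05,0,0,0,30],[0,0,-0.2,0,0,0,30],[0,0,-0.25,0,0,0,30],[0,0,-0.25,0,0,0,30],[0,0,-0.2,0,0,0,30]]]'; python3 -m pendant '[[[0.188,-0.0765,0,0,0,0,30],[0.188,-0.0765,0,0,0,0,30],[0.188,-0.0765,0,0,0,0,30],[0.188,-0.0765,0,0,0,0,30],[0.188,-0.0765,0,0,0,0,30],[0.188,-0.0765,0,0,0,0,30],[0.188,-0.0765,0,0,0,0,30],[0.188,-0.0765,0,0,0,0,30],[0.188,-0.0765,0,0,0,0,30],[0.188,-0.0765,0,0,0,0,30]]]'
python3 - <<'E'
from h import *
T=Tcp();s=manip.sense();print(s['wrist_force'],s['opening'])
for n in ['top','side','wrist']:
    d=manip.read_camera(n);save(d,n+'2')
    if n=='wrist':continue
    x,y=((150,140) if n=='top' else (230,130))
    im=cv2.cvtColor(d['img'][y:y+100,x:x+100],cv2.COLOR_RGB2BGR)
    cv2.imwrite(f'pics/{n}2c.png',cv2.resize(im,None,fx=6,fy=6,interpolation=cv2.INTER_CUBIC))
E
```

```text
t: 4.8
ee_pos: [0.538, -0.1729, 0.2185]
orientation: [0.002, 0.854, 0.521, 0.001]
wrist_force: [0.9, 0.4, 0.1]
opening: 0.325
t: 5.8
ee_pos: [0.5735, 0.2334, 0.2154]
orientation: [0.0, 0.854, 0.521, 0.0]
wrist_force: [0.7, -0.6, 0.5]
opening: 0.322
[ 0.67533305 -0.55851453  0.45876843] 0.32222300991933295
```

View pics/side2.png

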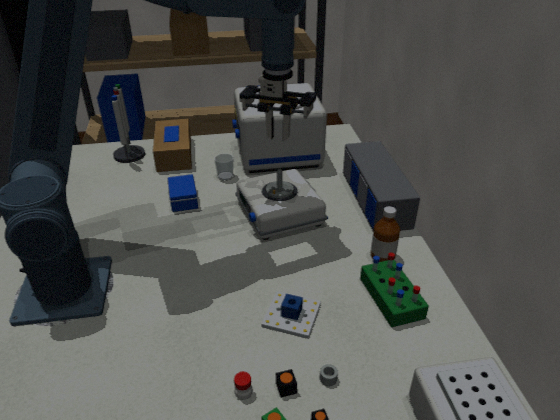

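View pics/wrist2.png

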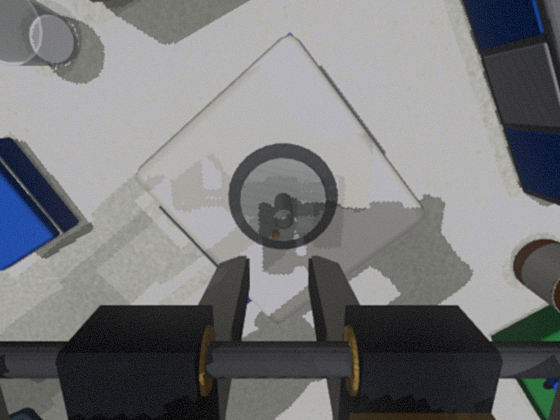

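View pics/side2c.png

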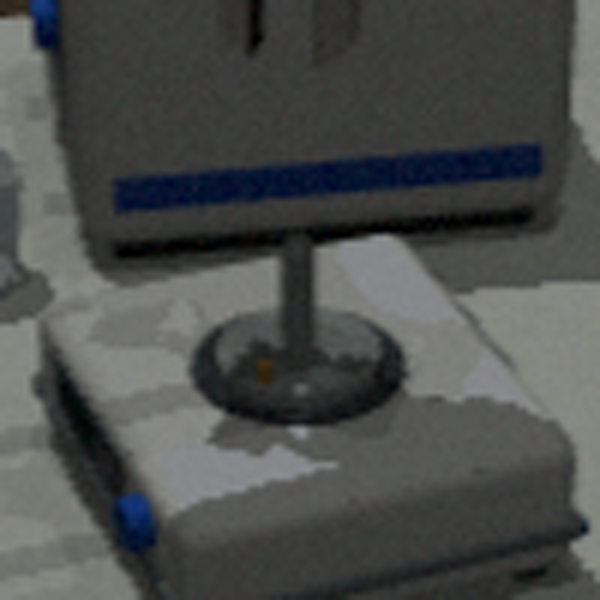

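The plate stayed behind: the fingers shut to 30 mm without gripping, because I lifted before they had closed. The plate at (292,312) in the side view has not moved. From here the wrist view shows the flange at (283,196) and the pin at (275,235), so I'll measure the spindle before going back.

Run:
```python
from h import *
T=Tcp();d=manip.read_camera('wrist');M=c2w(d,T)
import pickle;pickle.dump((d,T),open('w2.pkl','wb'))
im=cv2.cvtColor(d['img'][130:260,215:355],cv2.COLOR_RGB2BGR)
im=np.clip(im.astype(float)*1.6,0,255).astype(np.uint8)
cv2.imwrite('pics/w2c.png',cv2.resize(im,None,fx=5,fy=4.6,interpolation=cv2.INTER_CUBIC))
for q in ['seat','shaft_end']:
  for r in manip.landmark_of(d,q): print(q,r['location'],r['p'],onz(d,r['location'],.09 if q=='seat' else .152,M))
```

```text
seat [279.9, 196.5] 0.86 [0.57528947 0.23439937 0.09      ]
shaft_end [279.3, 218.9] 0.67 [0.57396478 0.23336582 0.152     ]
shaft_end [278.2, 178.5] 0.45 [0.5873603  0.26146751 0.152     ]
```

View pics/w2c.png

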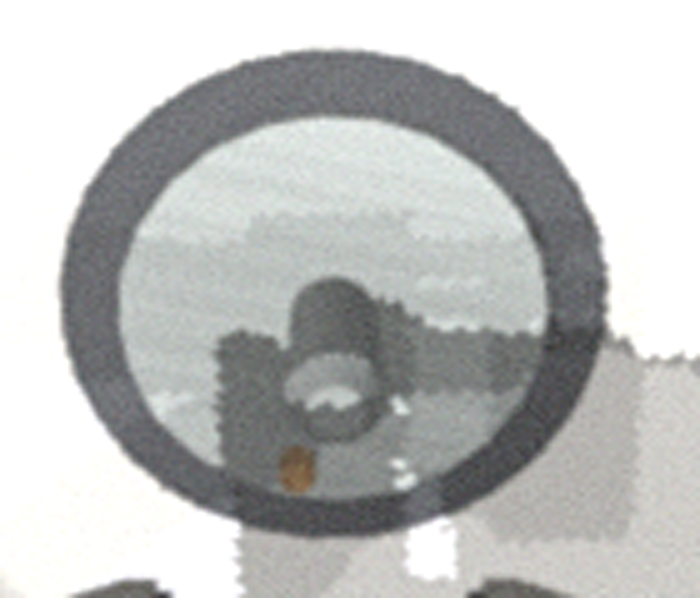

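Run:
```python
from h import *
import pickle;d,T=pickle.load(open('w2.pkl','rb'));M=c2w(d,T);print(T[:3,3])
f=lambda x,y:(215+x/5-.4,130+y/4.6-.4)
s=onz(d,f(334,307),.09,M);p=onz(d,f(297,465),.1005,M);e=onz(d,f(334,398),.147,M)
print(s,p,e,np.degrees(np.arctan2(*(p-s)[1::-1])),np.linalg.norm((p-s)[:2]))
q=lambda w:proj(d,w,M)
for r in (.04,):
  print([np.round(q([s[0]+r*np.cos(a),s[1]+r*np.sin(a),.09])) for a in np.radians([62.8,-27.2,152.8,242.8])])
```

```text
[0.57313091 0.23395433 0.21475571]
[0.57659207 0.23390719 0.09      ] [0.55695431 0.21039175 0.1005    ] [0.57570092 0.23317917 0.147     ] -129.86529571505451 0.030636868046403608
[array([282., 153.]), array([325., 196.]), array([238., 196.]), array([281., 237.])]
```

```bash
python3 -m pendant '[[[-0.188,0.0765,0,0,0,0,75],[-0.188,0.0765,0,0,0,0,75],[-0.188,0.0765,0,0,0,0,75],[-0.188,0.0765,0,0,0,0,75],[-0.188,0.0765,0,0,0,0,75],[-0.188,0.0765,0,0,0,0,75],[-0.188,0.0765,0,0,0,0,75],[-0.188,0.0765,0,0,0,0,75],[-0.188,0.0765,0,0,0,0,75],[-0.188,0.0765,0,0,0,0,75]]]';python3 -m pendant '[[[0,0,0.16,0,0,0,75],[0,0,0.16,0,0,0,75],[0,0,0,0,0,0,75],[0,0,0,0,0,0,75]]]'
python3 - <<'E'
from h import *
T=Tcp();d=manip.read_camera('wrist');M=c2w(d,T);save(d,'w3');print(T[:3,3])
hsv=cv2.cvtColor(d['img'],cv2.COLOR_RGB2HSV)
m=((hsv[...,0]>12)&(hsv[...,0]<35)&(hsv[...,1]>110)&(hsv[...,2]>60)).astype(np.uint8); m[:130]=0;m[250:]=0;m[:,:220]=0;m[:,345:]=0
n,l,st,c=cv2.connectedComponentsWithStats(m)
for i in range(1,n):
  if st[i,4]>8: print(np.round((np.linalg.inv(T)@np.r_[onz(d,c[i],.01,M)[:2],0.01,1])[:2]*1000,1))
E
```

```text
t: 7.1
ee_pos: [0.5361, -0.1758, 0.2149]
orientation: [0.0, 0.854, 0.52, 0.0]
wrist_force: [0.4, 0.4, -0.7]
opening: 0.807
t: 7.5
ee_pos: [0.5368, -0.1736, 0.1509]
orientation: [-0.0, 0.854, 0.52, -0.0]
wrist_force: [-0.1, -0.7, -0.2]
opening: 0.807
[ 0.53680233 -0.17357497  0.15088071]
[ 45.  -43.2]
[ 45.  -19.1]
[45.  20.9]
[45.  44.9]
[ 21.1 -43.1]
[21.2 44.9]
[-19.1 -43.2]
[-19.  45.]
[-43.1 -43.1]
[-43.2 -19. ]
[-43.1  20.9]
[-43.1  44.8]
```

View pics/w3.png

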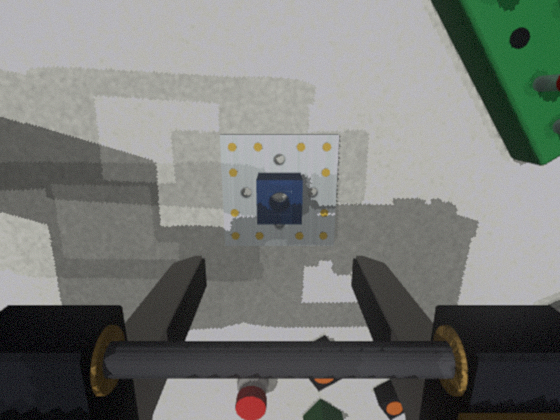

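```bash
python3 -m pendant '[[[0.005,0.0045,0.2,0,0,0,75],[0,0,0.2,0,0,0,75],[0,0,0.16,0,0,0,70],[0,0,0.08,0,0,0,60],[0,0,0,0,0,0,20],[0,0,0,0,0,0,0],[0,0,0,0,0,0,0],[0,0,0,0,0,0,0],[0,0,0,0,0,0,0],[0,0,0,0,0,0,0]]]' 45; python3 -m pendant '[[[0,0,0,0,0,0,0],[0,0,0,0,0,0,0]]]'
```

```text
t: 8.55
ee_pos: [0.5392, -0.1724, 0.023]
orientation: [0.001, 0.854, 0.521, 0.0]
wrist_force: [-0.3, -0.5, 0.2]
opening: 0.199
t: 8.75
ee_pos: [0.5388, -0.1722, 0.0224]
orientation: [0.0, 0.854, 0.521, 0.0]
wrist_force: [0.2, 0.5, -0.3]
opening: 0.035
```

Run:
```python
from h import *
for n in ['wrist','side']:
    d=manip.read_camera(n);save(d,n+'4')
    x,y=(210,130) if n=='wrist' else (230,250)
    im=cv2.cvtColor(d['img'][y:y+120,x:x+120],cv2.COLOR_RGB2BGR)
    if n=='side': cv2.imwrite(f'pics/{n}4c.png',cv2.resize(im,None,fx=5,fy=5,interpolation=cv2.INTER_CUBIC))
```

```text
(no output)
```

View pics/wrist4.png

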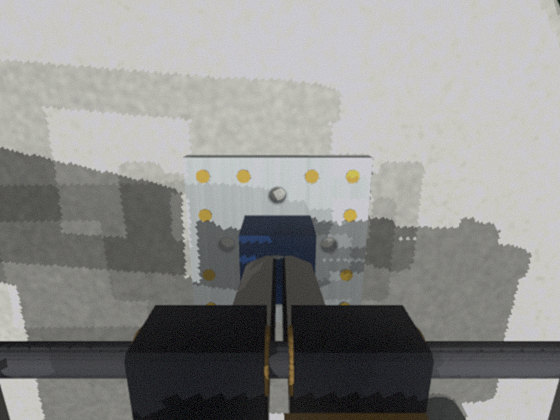

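View pics/side4c.png

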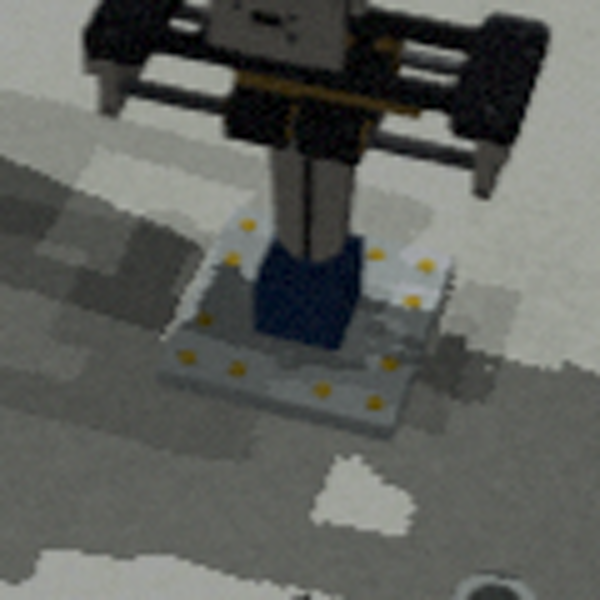

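The fingers closed above the hub: in the side crop the tips end at (305,258), over its top face. They seem shorter than stated, so I'll measure where they really are.

Run:
```python
from h import *
T=Tcp();e=manip.read_camera('side');N=c2w(e);w=manip.read_camera('wrist');W=c2w(w,T)
print(T[:3,3])
for z in (.011,.03,.04,.045,.05,.06): print(z,(proj(e,[.5388,-.1722,z],N)-(229.6,249.6))*5, proj(w,(T@[.0075,0,T[2,3]-z,1])[:3],W))
# jaw bodies
for n in ['wrist']:
  im=cv2.cvtColor(w['img'][190:330,200:360],cv2.COLOR_RGB2BGR); cv2.imwrite('pics/w5c.png',cv2.resize(np.clip(im*2.0,0,255).astype(np.uint8),None,fx=5,fy=4.2))
im=cv2.cvtColor(e['img'][270:330,260:325],cv2.COLOR_RGB2BGR); cv2.imwrite('pics/s5c.png',cv2.resize(np.clip(im*2.0,0,255).astype(np.uint8),None,fx=9,fy=9,interpolation=cv2.INTER_CUBIC))
print((proj(e,[.5388,-.1722,.045],N)-(260,270))*9)
```

```text
[ 0.53876769 -0.17219294  0.02230235]
0.011 [315.03246977 307.43359564] [277.8869267  233.04328775]
0.03 [315.4285188  278.39061086] [277.84295585 244.79224552]
0.04 [315.64016118 262.87049562] [277.81646349 251.87097351]
0.045 [315.74682369 255.0487423 ] [277.80220019 255.68210891]
0.05 [315.85405305 247.18542135] [277.78718757 259.69346189]
0.06 [316.07023047 231.33274405] [277.75466509 268.38343037]
[294.74428265 275.48773614]
```

View pics/w5c.png

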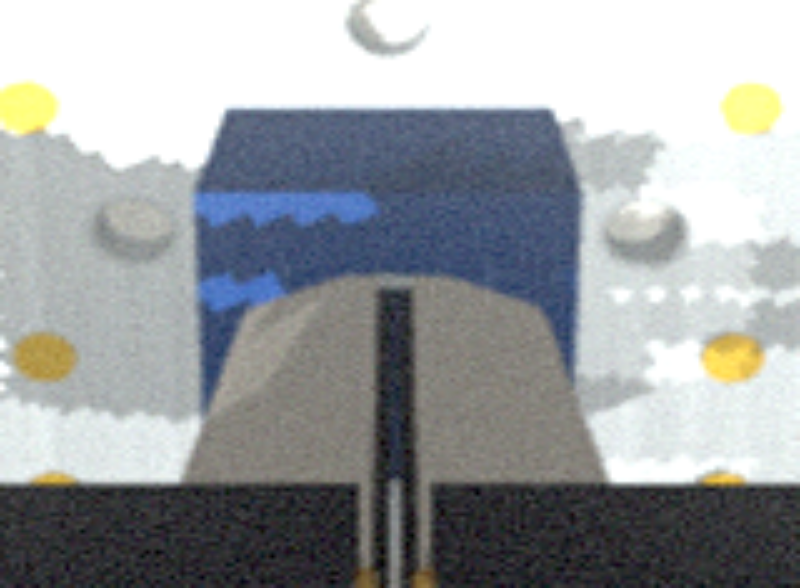

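View pics/s5c.png

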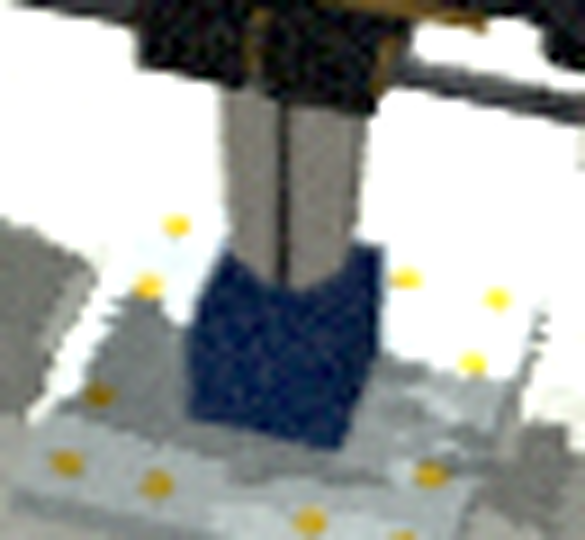

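The tips stand about 24 mm behind the reported TCP, at z≈0.046 when the TCP reads 0.022. The stated geometry puts them 11 mm ahead of it, so they are about 35 mm off. I'll raise, open and go about 32 mm deeper.

```bash
python3 -m pendant '[[[0,0,-0.1,0,0,0,75],[0,0,0,0,0,0,75],[0,0,0,0,0,0,75],[0,0,0,0,0,0,75],[0,0,0,0,0,0,75],[0,0,0,0,0,0,75],[0,0,0,0,0,0,75],[0,0,0,0,0,0,75],[0,0,0.06,0,0,0,75],[0,0,0.04,0,0,0,75]]]'; python3 -m pendant '[[[0,0,0.05,0,0,0,75],[0,0,0.05,0,0,0,75],[0,0,0.03,0,0,0,75],[0,0,0.02,0,0,0,75],[0,0,0,0,0,0,75],[0,0,0,0,0,0,75]]]'
python3 - <<'E'
from h import *
T=Tcp();print(manip.sense()['wrist_force'])
for n in ['wrist','side']:
    d=manip.read_camera(n)
    x,y=(170,130) if n=='wrist' else (240,250)
    im=cv2.cvtColor(np.clip(d['img'][y:y+200,x:x+220]*1.6,0,255).astype(np.uint8),cv2.COLOR_RGB2BGR) if n=='wrist' else cv2.cvtColor(np.clip(d['img'][y:y+100,x:x+100]*1.6,0,255).astype(np.uint8),cv2.COLOR_RGB2BGR)
    cv2.imwrite(f'pics/{n}6c.png',cv2.resize(im,None,fx=3 if n=='wrist' else 6,fy=3 if n=='wrist' else 6,interpolation=cv2.INTER_CUBIC))
E
```

```text
t: 9.95
ee_pos: [0.5385, -0.1721, 0.0213]
orientation: [-0.0, 0.854, 0.521, -0.0]
wrist_force: [-0.5, 0.7, -0.8]
opening: 0.787
t: 10.55
ee_pos: [0.539, -0.1723, -0.0075]
orientation: [0.0, 0.854, 0.521, 0.0]
wrist_force: [-0.5, -0.1, 0.6]
opening: 0.805
[-0.5481346  -0.09480517  0.63139115]
```

View pics/wrist6c.png

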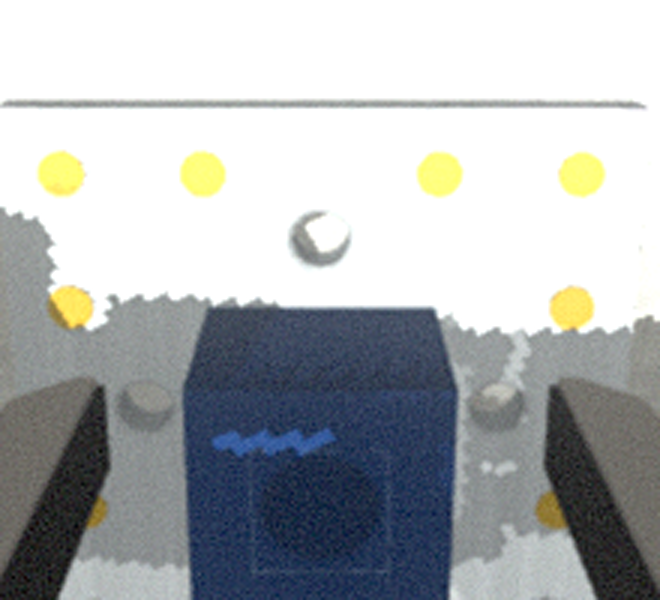

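View pics/side6c.png

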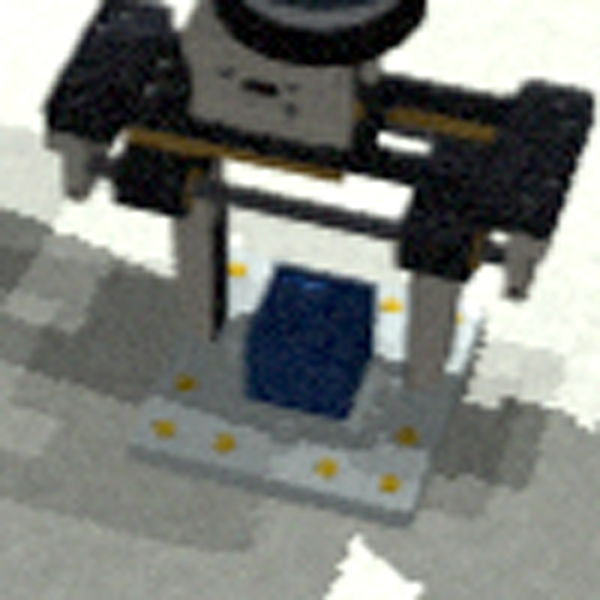

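```bash
python3 -m pendant '[[[0,0,0,0,0,0,20],[0,0,0,0,0,0,20],[0,0,0,0,0,0,20],[0,0,0,0,0,0,20],[0,0,0,0,0,0,20],[0,0,0,0,0,0,20],[0,0,0,0,0,0,20],[0,0,0,0,0,0,20]]]' 45; python3 -m pendant '[[[0,0,-0.05,0,0,0,20],[0,0,-0.1,0,0,0,20],[0,0,0,0,0,0,20]]]'
```

```text
t: 11.45
ee_pos: [0.5386, -0.1721, -0.0076]
orientation: [-0.0, 0.854, 0.521, -0.0]
wrist_force: [-1.0, 1.1, 1.9]
opening: 0.426
t: 11.75
ee_pos: [0.5405, -0.1731, 0.0245]
orientation: [0.002, 0.854, 0.521, 0.001]
wrist_force: [0.7, -0.4, -4.2]
opening: 0.422
```

```bash
python3 -m pendant '[[[0,0,-0.2,0,0,0,20],[0,0,-0.2,0,0,0,20],[0,0,-0.2,0,0,0,20],[0,0,-0.175,0,0,0,20],[0,0,0,0,0,0,20]]]'; python3 -m pendant '[[[0.189,-0.0762,0,0,0,0,20],[0.189,-0.0762,0,0,0,0,20],[0.189,-0.0762,0,0,0,0,20],[0.189,-0.0762,0,0,0,0,20],[0.189,-0.0762,0,0,0,0,20],[0.189,-0.0762,0,0,0,0,20],[0.189,-0.0762,0,0,0,0,20],[0.189,-0.0762,0,0,0,0,20],[0.189,-0.0762,0,0,0,0,20],[0.189,-0.0762,0,0,0,0,20]]]';python3 -m pendant '[[[0,0,0,0,0,0.205,20],[0,0,0,0,0,0.205,20],[0,0,0,0,0,0,20],[0,0,0,0,0,0,20]]]'
python3 - <<'E'
from h import *
T=Tcp();s=manip.sense();print(s['wrist_force'],T,np.degrees(np.arctan2(T[1,0],T[0,0])))
for n in ['top','side','wrist']:
    d=manip.read_camera(n);save(d,n+'7')
    if n!='wrist':
        x,y=((150,130) if n=='top' else (230,130))
        im=cv2.cvtColor(d['img'][y:y+100,x:x+100],cv2.COLOR_RGB2BGR)
        cv2.imwrite(f'pics/{n}7c.png',cv2.resize(im,None,fx=6,fy=6,interpolation=cv2.INTER_CUBIC))
E
```

```text
t: 12.25
ee_pos: [0.5419, -0.1738, 0.1822]
orientation: [0.004, 0.854, 0.521, 0.003]
wrist_force: [1.1, 0.0, -5.2]
opening: 0.431
t: 13.25
ee_pos: [0.5751, 0.235, 0.1741]
orientation: [-0.001, 0.854, 0.521, -0.002]
wrist_force: [0.5, -0.1, -4.6]
opening: 0.428
t: 13.65
ee_pos: [0.5754, 0.2333, 0.1752]
orientation: [-0.0, 0.904, 0.427, -0.002]
wrist_force: [0.4, 0.6, -4.6]
opening: 0.425
[ 0.36106695  0.57530884 -4.64814815] [[ 6.34533988e-01  7.72888870e-01 -3.06792336e-03  5.75444966e-01]
 [ 7.72891063e-01 -6.34538394e-01 -6.56479159e-04  2.33325104e-01]
 [-2.45410060e-03 -1.95461221e-03 -9.99995078e-01  1.75187630e-01]
 [ 0.00000000e+00  0.00000000e+00  0.00000000e+00  1.00000000e+00]] 50.614428549723215
```

View pics/wrist7.png

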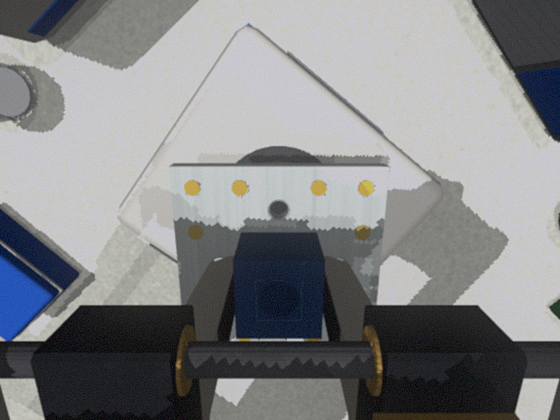

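View pics/side7c.png

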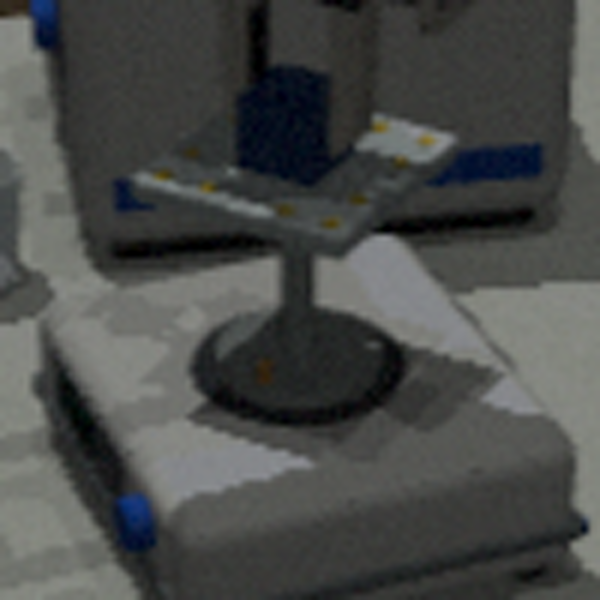

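Run:
```python
from h import *
T=Tcp();d=manip.read_camera('wrist');M=c2w(d,T)
hsv=cv2.cvtColor(d['img'],cv2.COLOR_RGB2HSV)
m=((hsv[...,0]>12)&(hsv[...,0]<35)&(hsv[...,1]>110)&(hsv[...,2]>60)).astype(np.uint8); m[:170]=0;m[245:]=0;m[:,:175]=0;m[:,385:]=0
n,l,st,c=cv2.connectedComponentsWithStats(m);print(T[:3,3])
for i in range(1,n):
  if st[i,4]>8: print(np.round((np.linalg.inv(T)@np.r_[onz(d,c[i],T[2,3]+.0176,M),1])[:3]*1000,1))
c=d['img'][205:215];
print('hole',(np.linalg.inv(T)@np.r_[onz(d,(278.5,208.5),T[2,3]+.0176,M),1])[:3]*1000)
```

```text
[0.57615909 0.23318657 0.17662096]
[ 42.9 -43.9 -17.6]
[ 42.9 -19.8 -17.6]
[ 42.8  20.2 -17.6]
[ 42.8  44.3 -17.7]
[ 18.6 -43.8 -17.6]
[ 18.9  44.2 -17.6]
hole [ 31.78513948   0.1390246  -17.62245057]
```

```bash
python3 -m pendant '[[[0.006,0,0.06,0,0,0,20],[0,0,0.05,0,0,0,20],[0,0,0.02,0,0,0,20],[0,0,0.02,0,0,0,20],[0,0,0.02,0,0,0,20],[0,0,0,0,0,0,20]]]'
```

```text
t: 14.45
ee_pos: [0.5768, 0.2345, 0.1427]
orientation: [-0.0, 0.905, 0.426, -0.0]
wrist_force: [-0.4, -0.3, -5.5]
opening: 0.424
```

```bash
python3 -m pendant '[[[0,0,0.02,0,0,0,20],[0,0,0.02,0,0,0,20],[0,0,0.02,0,0,0,20],[0,0,0,0,0,0,20]]]'
```

```text
t: 14.85
ee_pos: [0.5765, 0.2342, 0.1304]
orientation: [-0.0, 0.905, 0.426, -0.001]
wrist_force: [0.2, -2.6, -5.6]
opening: 0.429
```

```bash
python3 -m pendant '[[[-0.002,0.002,0.02,0,0,0,20],[0,0,0.025,0,0,0,20],[0,0,0.025,0,0,0,20],[0,0,0,0,0,0,20]]]'
```

```text
t: 15.25
ee_pos: [0.5767, 0.234, 0.1161]
orientation: [-0.0, 0.905, 0.426, -0.001]
wrist_force: [-2.0, -1.7, -5.3]
opening: 0.425
```

```bash
python3 -m pendant '[[[-0.003,0,0.025,0,0,0,20],[0,0,0.025,0,0,0,20],[0,0,0.015,0,0,0,20],[0,0,0,0,0,0,20]]]'
```

```text
t: 15.65
ee_pos: [0.5769, 0.2337, 0.1037]
orientation: [-0.0, 0.905, 0.426, 0.0]
wrist_force: [0.2, -0.1, -5.0]
opening: 0.43
```

```bash
python3 -m pendant '[[[0,0,0.02,0,0,0,20],[0,0,0.015,0,0,0,20],[0,0,0.01,0,0,0,20],[0,0,0,0,0,0,20]]]'
```

```text
t: 16.05
ee_pos: [0.5769, 0.2335, 0.095]
orientation: [-0.0, 0.905, 0.426, 0.0]
wrist_force: [-0.6, -0.3, -5.0]
opening: 0.428
```

```bash
python3 -m pendant '[[[0,0,0.008,0,0,0,20],[0,0,0.008,0,0,0,20],[0,0,0,0,0,0,20]]]'
```

```text
t: 16.35
ee_pos: [0.5768, 0.2335, 0.0919]
orientation: [-0.0, 0.905, 0.426, 0.0]
wrist_force: [-0.3, -0.5, -5.8]
opening: 0.427
```

```bash
python3 -m pendant '[[[0,0,0.01,0,0,0,20],[0,0,0.01,0,0,0,20],[0,0,0,0,0,0,20]]]'
```

```text
t: 16.65
ee_pos: [0.5766, 0.2335, 0.0877]
orientation: [-0.0, 0.905, 0.426, -0.0]
wrist_force: [-1.4, -1.0, -5.6]
opening: 0.425
```

The pin is inside a hole, since there is no vertical contact 4 mm below the pin top.

```bash
python3 -m pendant '[[[0,0,0.01,0,0,0,20],[0,0,0.008,0,0,0,20],[0,0,0,0,0,0,20]]]';python3 -m pendant '[[[0,0,0.005,0,0,0,20],[0,0,0.004,0,0,0,20],[0,0,0,0,0,0,20]]]'
```

```text
t: 16.95
ee_pos: [0.5766, 0.2335, 0.0842]
orientation: [-0.0, 0.905, 0.426, -0.0]
wrist_force: [-0.2, 0.4, -5.1]
opening: 0.426
t: 17.25
ee_pos: [0.5767, 0.2335, 0.0826]
orientation: [-0.0, 0.905, 0.426, -0.0]
wrist_force: [-0.6, 0.9, -5.8]
opening: 0.424
```

```bash
python3 -m pendant '[[[0,0,0.005,0,0,0,20],[0,0,0,0,0,0,20],[0,0,0,0,0,0,20]]]'
```

```text
t: 17.55
ee_pos: [0.5769, 0.2335, 0.0823]
orientation: [0.0, 0.905, 0.426, 0.0]
wrist_force: [-1.6, -0.5, 0.3]
opening: 0.429
```

```bash
python3 -m pendant '[[[0,0,0.005,0,0,0,20],[0,0,0,0,0,0,20],[0,0,0,0,0,0,20]]]'
```

```text
t: 17.85
ee_pos: [0.5769, 0.2336, 0.0824]
orientation: [0.0, 0.905, 0.426, 0.001]
wrist_force: [-2.9, -2.1, 7.2]
opening: 0.43
```

```bash
python3 -m pendant '[[[0,0,-0.008,0,0,0,80],[0,0,0,0,0,0,80],[0,0,0,0,0,0,80],[0,0,0,0,0,0,80],[0,0,0,0,0,0,80],[0,0,0,0,0,0,80],[0,0,0,0,0,0,80]]]'; python3 -m pendant '[[[0,0,-0.1,0,0,0,80],[0,0,-0.2,0,0,0,80],[0,0,-0.25,0,0,0,80],[0,0,-0.2,0,0,0,80],[0,0,0,0,0,0,80]]]'
python3 - <<'E'
from h import *
T=Tcp();print(T[:3,3])
for n in ['top','side','wrist']:
    d=manip.read_camera(n)
    if n=='wrist': save(d,'w8');continue
    x,y=((150,130) if n=='top' else (230,130))
    im=cv2.cvtColor(np.clip(1.5*d['img'][y:y+100,x:x+100],0,255).astype(np.uint8),cv2.COLOR_RGB2BGR)
    cv2.imwrite(f'pics/{n}8c.png',cv2.resize(im,None,fx=6,fy=6,interpolation=cv2.INTER_CUBIC))
    if n=='top':
        im=cv2.cvtColor(np.clip(1.5*d['img'][180:270,400:490],0,255).astype(np.uint8),cv2.COLOR_RGB2BGR)
        cv2.imwrite(f'pics/{n}8k.png',cv2.resize(im,None,fx=6,fy=6,interpolation=cv2.INTER_CUBIC))
E
```

```text
t: 18.55
ee_pos: [0.5768, 0.2335, 0.0822]
orientation: [-0.0, 0.905, 0.426, -0.0]
wrist_force: [0.6, -0.2, -0.2]
opening: 0.859
t: 19.05
ee_pos: [0.5802, 0.2343, 0.2398]
orientation: [0.001, 0.905, 0.426, 0.006]
wrist_force: [-0.1, 0.7, 0.6]
opening: 0.859
[0.58019857 0.23434185 0.23981876]
```

View pics/side8c.png

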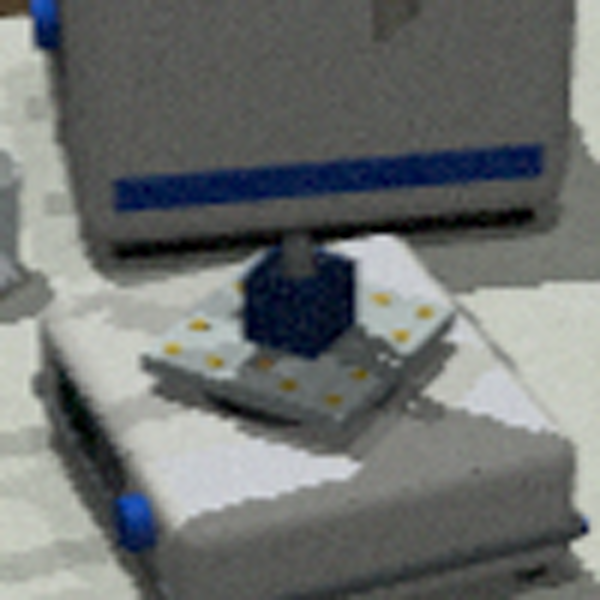

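View pics/w8.png

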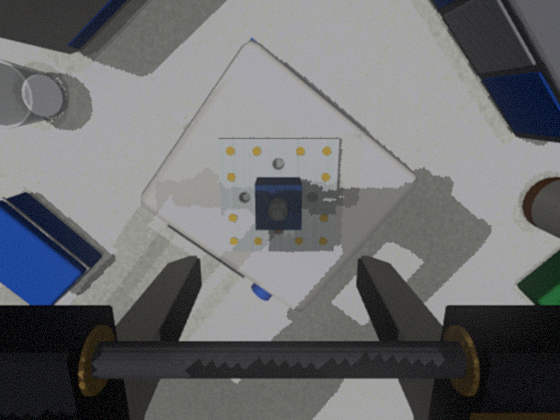

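View pics/top8k.png

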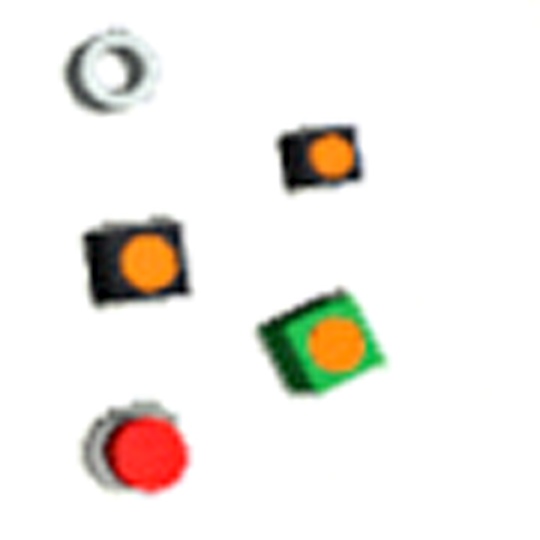

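The plate sits home on the flange: in the wrist view the shaft is in the bore at (278,208) and the plate is level. Next the knob: in the zoom, the large black one's dot is at (151,262), between the red jar and the ring.

```bash
python3 -m pendant '[[[-0.184,0.1116,0,0,0,0,70],[-0.184,0.1116,0,0,0,0,70],[-0.184,0.1116,0,0,0,0,70],[-0.184,0.1116,0,0,0,0,70],[-0.184,0.1116,0,0,0,0,70],[-0.184,0.1116,0,0,0,0,70],[-0.184,0.1116,0,0,0,0,70],[-0.184,0.1116,0,0,0,0,70],[-0.184,0.1116,0,0,0,0,70],[-0.184,0.1116,0,0,0,0,70]]]'; python3 -m pendant '[[[-0.184,0.1116,0,0,0,0,70],[-0.184,0.1116,0,0,0,0,70],[-0.184,0.1116,0,0,0,0,70],[-0.184,0.1116,0,0,0,0,70],[0,0,0.1,0,0,0.25,70],[0,0,0.1,0,0,0.25,70],[0,0,0.1,0,0,0.25,70],[0,0,0.1,0,0,0.25,70],[0,0,0,0,0,0.25,70],[0,0,0,0,0,0.236,70]]]';python3 -m pendant '[[[0,0,0,0,0,0,70],[0,0,0,0,0,0,70]]]'
python3 - <<'E'
from h import *
T=Tcp();print(T[:3,3],np.degrees(np.arctan2(T[1,0],T[0,0])))
d=manip.read_camera('wrist');save(d,'w9');M=c2w(d,T)
for r in manip.landmark_of(d,'knob'): print(r['location'],r['p'],(np.linalg.inv(T)@np.r_[onz(d,r['location'],0,M),1])[:2])
hsv=cv2.cvtColor(d['img'],cv2.COLOR_RGB2HSV)
m=((hsv[...,0]>5)&(hsv[...,0]<20)&(hsv[...,1]>170)&(hsv[...,2]>60)).astype(np.uint8)
n,l,st,c=cv2.connectedComponentsWithStats(m)
for i in range(1,n):
  if st[i,4]>40: print(st[i],c[i],(np.linalg.inv(T)@np.r_[onz(d,c[i],.034,M),1])[:2]*1000)
E
```

```text
t: 20.2
ee_pos: [0.513, -0.1934, 0.2301]
orientation: [-0.002, 0.905, 0.426, -0.001]
wrist_force: [1.2, 1.1, 0.2]
opening: 0.751
t: 21.2
ee_pos: [0.4881, -0.3612, 0.1487]
orientation: [-0.003, 0.999, 0.049, -0.002]
wrist_force: [0.0, -0.3, -0.4]
opening: 0.755
t: 21.4
ee_pos: [0.4891, -0.3621, 0.1509]
orientation: [-0.001, 0.999, 0.053, -0.001]
wrist_force: [0.6, -0.1, 0.2]
opening: 0.756
[ 0.48911219 -0.3620912   0.1508753 ] 6.0635149789142595
[281.2, 186.1] 0.78 [0.0050874  0.00197578]
[377.7, 147.5] 0.76 [0.04296199 0.09428113]
[358.0, 231.2] 0.63 [-0.04230743  0.08108459]
```

View pics/w9.png

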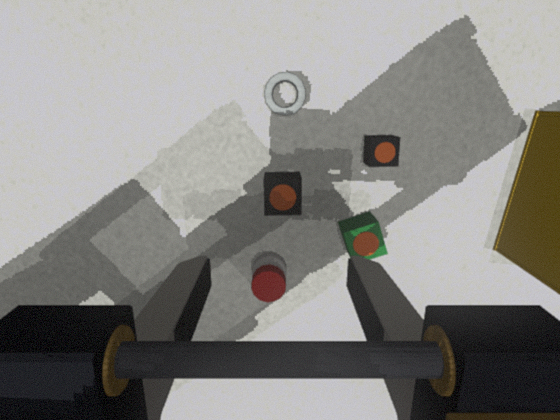

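Run:
```python
from h import *
T=Tcp();d=manip.read_camera('wrist');M=c2w(d,T);print(T[:3,3])
im=cv2.cvtColor(np.clip(1.7*d['img'][160:230,250:320],0,255).astype(np.uint8),cv2.COLOR_RGB2BGR)
cv2.imwrite('pics/w9c.png',cv2.resize(im,None,fx=8,fy=8,interpolation=cv2.INTER_CUBIC))
hsv=cv2.cvtColor(d['img'],cv2.COLOR_RGB2HSV)
m=((hsv[...,0]<20)&(hsv[...,1]>110)&(hsv[...,2]>60)).astype(np.uint8);m[:160]=0;m[230:]=0;m[:,:250]=0;m[:,320:]=0
c=np.argwhere(m)[:,::-1].mean(0);print(c,m.sum(),(np.linalg.inv(T)@np.r_[onz(d,c,.034,M),1])[:2]*1000)
```

```text
[ 0.48945393 -0.36237917  0.15164385]
[281.84671533 197.05474453] 548 [2.53203628 2.33433057]
```

View pics/w9c.png

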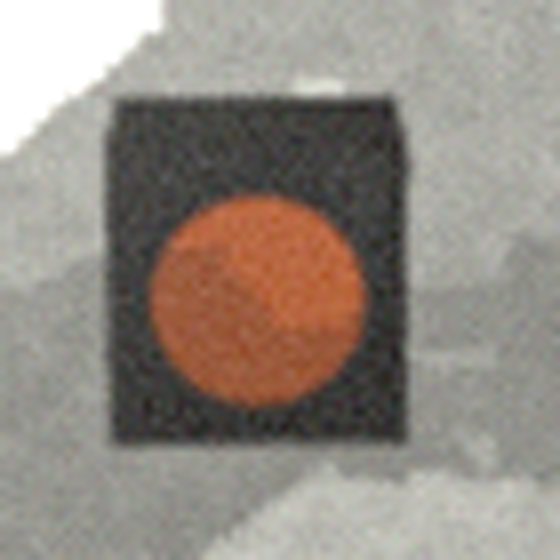

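```bash
python3 -m pendant '[[[0.012,0.0115,0.2,0,0,0,65],[0,0,0.25,0,0,0,65],[0,0,0.2,0,0,0,65],[0,0,0.12,0,0,0,65],[0,0,0.055,0,0,0,65],[0,0,0,0,0,0,65],[0,0,0,0,0,0,65]]]' 25
python3 - <<'E'
from h import *
print(manip.sense()['wrist_force'],Tcp()[:3,3])
for n in ['wrist','side']:
    d=manip.read_camera(n)
    x,y,w,k=(150,150,250,3) if n=='wrist' else (240,310,100,6)
    im=cv2.cvtColor(np.clip(1.6*d['img'][y:y+min(w,200),x:x+w],0,255).astype(np.uint8),cv2.COLOR_RGB2BGR)
    cv2.imwrite(f'pics/{n}10c.png',cv2.resize(im,None,fx=k,fy=k*.98,interpolation=cv2.INTER_CUBIC))
E
```

```text
t: 22.25
ee_pos: [0.4932, -0.3656, -0.0114]
orientation: [0.001, 0.999, 0.052, 0.001]
wrist_force: [-0.9, -0.7, -0.0]
opening: 0.701
[-0.89565571 -0.74025699 -0.01541821] [ 0.49317217 -0.36557895 -0.01139244]
```

View pics/wrist10c.png

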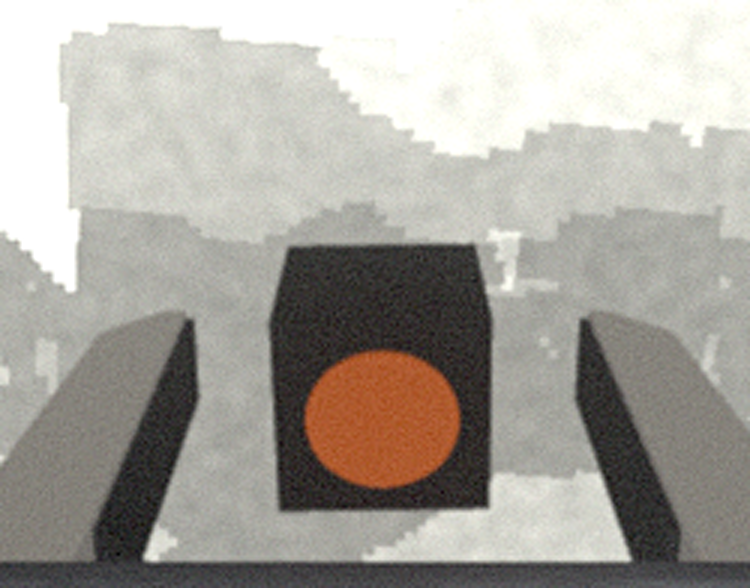

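View pics/side10c.png

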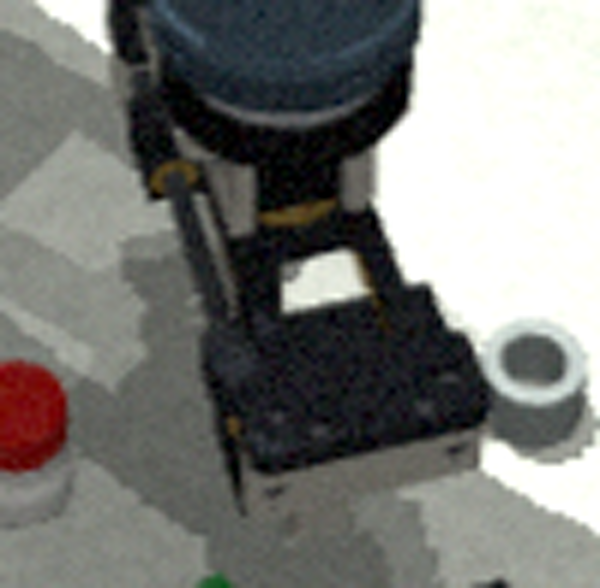

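```bash
python3 -m pendant '[[[0,0,0.01,0,0,0,15],[0,0,0,0,0,0,15],[0,0,0,0,0,0,15],[0,0,0,0,0,0,15],[0,0,0,0,0,0,15],[0,0,0,0,0,0,15],[0,0,0,0,0,0,15],[0,0,0,0,0,0,15]]]' 25;  python3 -m pendant '[[[0,0,0,0,0,0,15],[0,0,0,0,0,0,15]]]'
```

```text
t: 23.15
ee_pos: [0.4924, -0.3648, -0.0145]
orientation: [0.0, 0.999, 0.051, 0.0]
wrist_force: [-1.1, 0.6, 3.1]
opening: 0.362
t: 23.35
ee_pos: [0.4924, -0.3648, -0.0145]
orientation: [0.0, 0.999, 0.051, 0.0]
wrist_force: [-0.8, -0.3, 3.6]
opening: 0.362
```

```bash
python3 -m pendant '[[[0,0,-0.05,0,0,0,15],[0,0,-0.2,0,0,0,15],[0,0,-0.25,0,0,0,15],[0,0,-0.25,0,0,0,15],[0,0,-0.22,0,0,0,15],[0,0,-0.1,0,0,0,15],[0,0,0,0,0,0,15],[0,0,0,0,0,0,15]]]'; python3 -m pendant '[[[0.0514,-0.2092,0,0,0,0,15],[0.0514,-0.2092,0,0,0,0,15],[0.0514,-0.2092,0,0,0,0,15],[0.0514,-0.2092,0,0,0,0,15],[0.0514,-0.2092,0,0,0,0,15],[0.0514,-0.2092,0,0,0,0,15],[0.0514,-0.2092,0,0,0,0,15],[0.0514,-0.2092,0,0,0,0,15],[0.0514,-0.2092,0,0,0,0,15],[0.0514,-0.2092,0,0,0,0,15]]]';python3 -m pendant '[[[0.0514,-0.2092,0,0,0,0,15],[0.0514,-0.2092,0,0,0,0,15],[0.0514,-0.2092,0,0,0,0,15],[0.0514,-0.2092,0,0,0,0,15],[0,0,0,0,0,0,15],[0,0,0,0,0,0,15]]]'
python3 - <<'E'
from h import *
T=Tcp();d=manip.read_camera('wrist');save(d,'w11');M=c2w(d,T);print(T[:3,3],np.degrees(np.arctan2(T[1,0],T[0,0])))
hsv=cv2.cvtColor(d['img'],cv2.COLOR_RGB2HSV)
m=((hsv[...,0]<20)&(hsv[...,1]>110)&(hsv[...,2]>60)).astype(np.uint8);m[:200]=0;m[340:]=0;m[:,:240]=0;m[:,320:]=0
n,l,st,c=cv2.connectedComponentsWithStats(m);i=1+st[1:,4].argmax()
print(st[i],c[i],(np.linalg.inv(T)@np.r_[onz(d,c[i],T[2,3]+.0485,M),1])[:3]*1000)
e=manip.read_camera('side');im=cv2.cvtColor(np.clip(1.5*e['img'][110:230,220:340],0,255).astype(np.uint8),cv2.COLOR_RGB2BGR)
cv2.imwrite('pics/s11c.png',cv2.resize(im,None,fx=5,fy=5,interpolation=cv2.INTER_CUBIC))
E
```

```text
t: 24.15
ee_pos: [0.492, -0.3644, 0.1987]
orientation: [-0.0, 0.999, 0.051, -0.0]
wrist_force: [0.5, 0.7, -1.1]
opening: 0.363
t: 25.15
ee_pos: [0.5501, 0.0638, 0.1965]
orientation: [-0.0, 0.999, 0.051, -0.003]
wrist_force: [0.8, -0.8, -0.9]
opening: 0.364
t: 25.75
ee_pos: [0.5739, 0.2332, 0.1963]
orientation: [0.001, 0.999, 0.052, -0.003]
wrist_force: [0.0, -0.6, -1.0]
opening: 0.363
[0.57388277 0.23320598 0.19626211] 6.015446691801185
[ 253  271   52   47 1959] [278.60132721 294.24706483] [ -0.48241431  -0.59136932 -48.49872606]
```

View pics/w11.png

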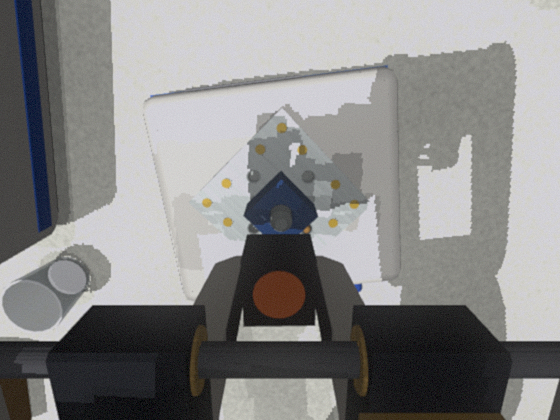

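View pics/s11c.png

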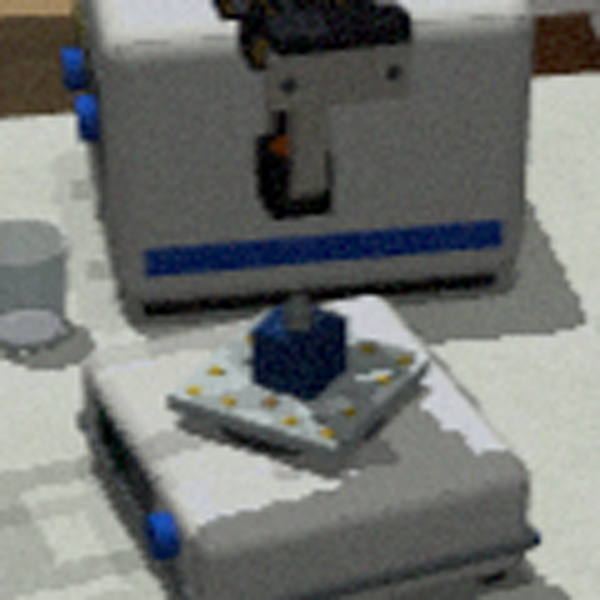

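Run:
```python
from h import *
T=Tcp();d=manip.read_camera('wrist');M=c2w(d,T);print(T[:3,3])
im=cv2.cvtColor(np.clip(1.7*d['img'][160:250,230:330],0,255).astype(np.uint8),cv2.COLOR_RGB2BGR)
cv2.imwrite('pics/w12c.png',cv2.resize(im,None,fx=6,fy=6,interpolation=cv2.INTER_CUBIC))
for c in [(280.5,212),(279,212)]: print((np.linalg.inv(T)@np.r_[onz(d,c,.152,M),1])[:3]*1000)
hsv=cv2.cvtColor(d['img'],cv2.COLOR_RGB2HSV)
m=((hsv[...,0]>12)&(hsv[...,0]<35)&(hsv[...,1]>110)&(hsv[...,2]>60)).astype(np.uint8);m[:100]=0;m[240:]=0;m[:,:190]=0;m[:,370:]=0
n,l,st,c=cv2.connectedComponentsWithStats(m)
for i in range(1,n):
  if st[i,4]>8: print(np.round(onz(d,c[i],.1,M)*1000,1))
```

```text
[0.57461952 0.23153508 0.19750938]
[10.43890767  0.73624461 45.47494125]
[10.438938   -0.31825104 45.47395175]
[638.3 238.4 100. ]
[619.8 253.8 100. ]
[623. 220. 100.]
[589.  279.3 100. ]
[597.4 189.1 100. ]
[570.5 294.7 100. ]
[582.  170.4 100. ]
[554.9 276.2 100. ]
[563.6 185.9 100. ]
[555.2 207.1 100. ]
```

View pics/w12c.png

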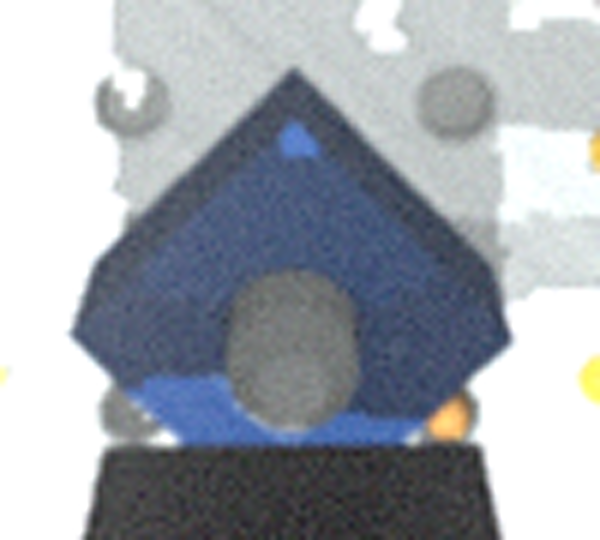

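```bash
python3 -m pendant '[[[0.0115,0.001,0.1,0,0,0,15],[0,0,0.1,0,0,0,15],[0,0,0.05,0,0,0,15],[0,0,0.02,0,0,0,15],[0,0,0.02,0,0,0,15],[0,0,0,0,0,0,15],[0,0,0,0,0,0,15]]]'
```

```text
t: 26.6
ee_pos: [0.5783, 0.2327, 0.1421]
orientation: [-0.0, 0.999, 0.051, 0.001]
wrist_force: [-0.3, 0.2, -0.6]
opening: 0.362
```

```bash
python3 -m pendant '[[[-0.007,0,0.01,0,0,0,15],[0,0,0.015,0,0,0,15],[0,0,0.015,0,0,0,15],[0,0,0.01,0,0,0,15],[0,0,0,0,0,0,15]]]'
```

```text
t: 27.1
ee_pos: [0.5761, 0.2325, 0.1308]
orientation: [0.0, 0.999, 0.051, -0.0]
wrist_force: [0.4, 0.7, -1.4]
opening: 0.366
```

```bash
python3 -m pendant '[[[0,0,0.015,0,0,0,15],[0,0,0.015,0,0,0,15],[0,0,0.01,0,0,0,15],[0,0,0,0,0,0,15]]]'
```

```text
t: 27.5
ee_pos: [0.5761, 0.2325, 0.1228]
orientation: [0.0, 0.999, 0.051, -0.0]
wrist_force: [-0.2, -0.5, -1.6]
opening: 0.36
```

```bash
python3 -m pendant '[[[0,0,0.005,0,0,0,15],[0,0,0.003,0,0,0,15],[0,0,0,0,0,0,15]]]'
```

```text
t: 27.8
ee_pos: [0.5765, 0.2325, 0.1217]
orientation: [0.0, 0.999, 0.051, -0.0]
wrist_force: [0.2, 0.5, -1.4]
opening: 0.361
```

```bash
python3 -m pendant '[[[0,0,0.005,0,0,0,15],[0,0,0,0,0,0,15],[0,0,0,0,0,0,15]]]'
```

```text
t: 28.1
ee_pos: [0.5764, 0.2325, 0.1208]
orientation: [-0.0, 0.999, 0.051, -0.0]
wrist_force: [0.1, -0.8, 0.1]
opening: 0.361
```

```bash
python3 -m pendant '[[[0,0,0.004,0,0,0,15],[0,0,0,0,0,0,15],[0,0,0,0,0,0,15]]]'
```

```text
t: 28.4
ee_pos: [0.5766, 0.2326, 0.1205]
orientation: [-0.0, 0.999, 0.051, 0.0]
wrist_force: [-1.3, 0.5, 3.8]
opening: 0.363
```

The knob rests on the hub at the predicted height (TCP 0.1205, contact +4 N). I'll release and retreat.

```bash
python3 -m pendant '[[[0,0,-0.003,0,0,0,70],[0,0,0,0,0,0,70],[0,0,0,0,0,0,70],[0,0,0,0,0,0,70],[0,0,0,0,0,0,70],[0,0,0,0,0,0,70],[0,0,0,0,0,0,70]]]'; python3 -m pendant '[[[0,0,-0.05,0,0,0,70],[0,0,-0.1,0,0,0,70],[0,0,-0.2,0,0,0,70],[0,0,-0.2,0,0,0,70],[0,0,0,0,0,0,70],[0,0,0,0,0,0,70]]]'
python3 - <<'E'
from h import *
T=Tcp();d=manip.read_camera('wrist');save(d,'w13');M=c2w(d,T)
for n in ['side','top']:
  e=manip.read_camera(n);save(e,n+'13')
  x,y=(220,110) if n=='side' else (140,130)
  im=cv2.cvtColor(np.clip(1.5*e['img'][y:y+110,x:x+110],0,255).astype(np.uint8),cv2.COLOR_RGB2BGR)
  cv2.imwrite(f'pics/{n}13c.png',cv2.resize(im,None,fx=5,fy=5,interpolation=cv2.INTER_CUBIC))
E
```

```text
t: 29.1
ee_pos: [0.5764, 0.2326, 0.1205]
orientation: [-0.0, 0.999, 0.051, -0.0]
wrist_force: [-0.4, -0.1, 0.0]
opening: 0.75
t: 29.7
ee_pos: [0.5772, 0.2327, 0.2326]
orientation: [-0.0, 0.999, 0.051, 0.002]
wrist_force: [-0.5, -0.6, -0.4]
opening: 0.756
```

View pics/w13.png

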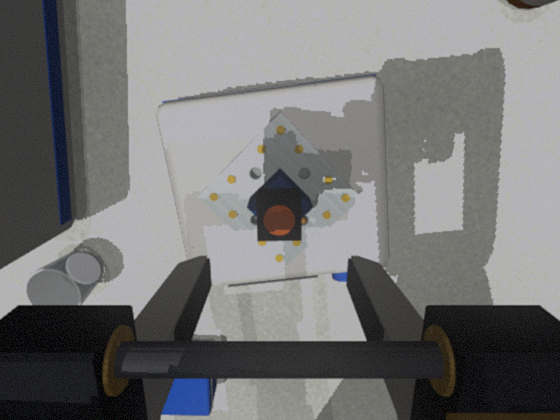

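View pics/side13c.png

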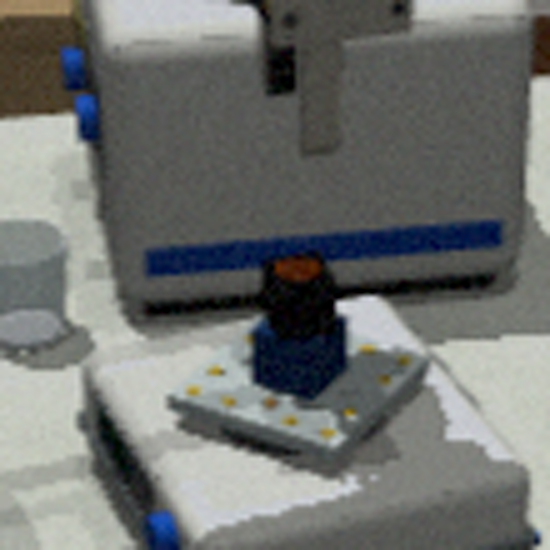

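View pics/top13.png

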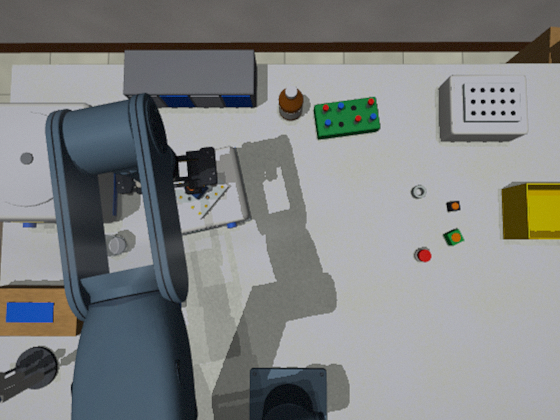

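The wrist view shows the knob upright and flat on the hub at (280,220). In the top view the jar (424,255), ring (419,191), small black knob (454,206) and green knob (454,237) stand where they were. The robot is clear, so I'm handing in.

Run:
```python
from h import *
print(manip.hand_in(), manip.sense()['t'])
```

```text
the job is handed in; nothing more can be done
the job is handed in; nothing more can be done
```

The tube plate is fitted on the mixer and the black knob rests on its hub. I handed the job in at about 30 s of the 72 s allowed.

- **First grasps:** My first two tries at the plate closed on air above the hub. The fingertips stand about 24 mm behind the reported TCP, where the description puts them 11 mm ahead. Neither try moved the plate, and I corrected the height from the images.
- **Plate:** I saw the drive pin at about -129° and turned the plate 12° to match. It went down over the shaft and pin without catching and seated at the expected height, with about 12 N of upward force at the end. That height was measured from where I gripped it on the bench. The later images show it level, with the pin in a hole.
- **Knob:** It came to rest at the expected height with about 4 N of contact and was released. The last pictures show it upright on the hub.
- **Other things:** In the last top view the jar, ring, small black knob, green knob, rack and bottle are where they started. The arm hid the tip box and partly the beaker there; the wrist and side views showed parts of them, but I did not compare their positions.

I saw no checks fail at the end. The peak forces come only from the readings at the end of each move.

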